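Wind the injector clamp home

TASK

Clamp the injector: take the handwheel on the grey cabinet's sloping face by its grips and wind it clockwise, a full turn and a little more, until it comes up firm against its stop, then let go and leave it there. You cannot reach through the guard rails, so change grips as you go; do not lean on the rails, and leave everything else on the bench where it is.

Things in the scene. Friction and masses are not known exactly. Their poses are not given: they have to be found in the camera images.
- cabinet: Sealed grey cabinet fixed to the bench, 295 mm deep, 310 wide. Origin on the bench, 120 mm behind its front lip; z up, x front (robot side) to back, y to the left seen from the robot. From the 60 mm high lip the face slopes up and back at 28 degrees above level to 169 mm; behind it a flat top carries a screw clamp (up to 290 mm) over a black injector.
- wheel_foot (a point): Where the handwheel's axis leaves the sloping face: 27 mm in front of the cabinet's origin, 109 mm above the bench, midway across (axes as the cabinet's). The wheel's axis is square to the face, so it leans 28 degrees from vertical towards the cabinet's front. The half of the wheel below the axis is open to a hand coming in square to the face.
- guard: Steel guard rails fixed to the face, 26 mm up-slope of the wheel's axis: two level bars 10 mm thick, 85 and 165 mm out from the face, on posts 142 mm either side of the axis. The wheel and its grips pass under them, a hand does not; they lean out over the wheel, in the way of a hand from straight above. Origin: wheel_foot; z out of the face, x up-slope, y left.
- handwheel (a joint): Angle, grows clockwise as seen facing the slope (grips at the bottom move left, to cabinet +y). Found near its counter-clockwise end (0); its clockwise end is a hard stop a little over one full turn on, felt as a firm rise of force. Winding takes about 2 N at a grip; the wheel stays where it is left.
- hub (a point): Handwheel: aluminium disc 160 mm in diameter, 9 mm thick, with a 44 mm hub boss 10 mm high. This point: on its axis at the level of the disc's outer face, 20 mm out from the sloping face; z points out along the axis, x and y turn with the wheel. The grips' ends are 57 mm out from the sloping face.
- grip1_mid (a point): Middle of one of the wheel's four identical grips: upright black cylinders, 18 mm in diameter, 36 mm tall along the wheel's axis, each spinning freely on its pin, 65 mm from the axis, 90 degrees apart. The point is on the grip's axis, 22 mm above the disc's face and 15 mm below the grip's end.
- grip2_mid (a point): The same point of grip 2 (see grip1_mid).
- grip3_mid (a point): The same point of grip 3 (see grip1_mid).
- grip4_mid (a point): The same point of grip 4 (see grip1_mid).
- spare_injector: bystander: black injector lying on the bench, about 115 by 35 mm, 24 mm high; origin under its middle.
- coupler: bystander: silver quick-coupler standing on the bench, 34 mm in diameter, 60 mm tall; origin under its middle.
- nozzle_holder: bystander: red aluminium nozzle holder standing on the bench, 36 mm in diameter, 69 mm tall; origin under its middle.
- spray_guard: bystander: translucent blue plastic cup-shaped spray guard, 60 mm in diameter, 45 mm tall; origin under its middle.
- cal_block: bystander: steel calibration block on the bench before the cabinet's front lip, 35 by 50 by 25 mm; origin under its middle.
- wrench: bystander: steel wrench 160 mm long lying on the bench to the right of the cabinet.
- cap_jar: bystander: clear jar, 50 mm in diameter, 55 mm tall, on the bench to the left of the cabinet; origin under its middle.

How it is judged:
By the outcome, as a careful person would: the job done as asked, in the order asked, and still so for the second after the job is handed in, with the robot touching nothing.
It also fails if it takes over 72 s, if anything falls off the work surface, if the arm or the gripper's body presses on something with over 40 N, if the wrist force passes 120 N, or if a joint passes its speed limit or range.

ROBOT

A 6-joint arm with a two-finger parallel gripper is mounted at the origin on the work surface. World frame = base frame: x ahead of the robot, y to its left, z up, the work surface at z = 0. Lengths are in mm, angles in degrees, forces in N, time in s.
With the tool pointing down it reaches from about 275 to 825 mm from the base axis. Payload 4.9 kg.
Tool frame: the origin (TCP) lies at the very end of the fingers, on their centre line; the grasp point (between the pads) lies 19 mm behind it; y points along the fingers, x is the direction in which the jaws open and shut, and the axes are right-handed (so a half turn about y gives the same grasp; the last joint's range is limited). The gripper opens to 85 mm and grips with 20 to 120 N. Pads are 22 mm wide; open, the fingers measure 114 mm over their backs; the gripper's body (76 mm by 85 mm) begins 54 mm behind the grasp point. The pads swing forward as they close: fully open they stand 13 mm farther back than shut.
Start: joints at [-83.32, 18.69, -11.035, 60.275, 0, 82.311], TCP at [136.51, -532.807, 231.281] pointing down, gripper open.
Joint ranges: [-152.03, 152.03], [-55.5, 102.48], [-74.3, 77.21], [-110.64, 120.58], [-84.22, 78.4], [-180, 180]. Speed limits (degrees/s): [147.25, 147.25, 180, 180, 180, 180].

INTERFACE

Orientations are given as [roll, pitch, yaw] about the fixed x, y, z axes, in that order (R = Rz(yaw) Ry(pitch) Rx(roll)).
In Python, from cell import * gives the robot as it stands. The module is installed in compiled form; this text tells all that it offers.
- The arm moves only by the tool jog_arm, never from a script. Its argument "rows" is a list of rows, each a list of 3 entries, a list of its own where there are three numbers: the finger opening in m, from 0 to 0.0854, then the shift along the world's x, y, z in m, then the turn, a rotation vector about the world's x, y, z in rad. A call has exactly 8 rows; each row is the pose to reach, as a shift and turn from the pose commanded when the call began; what a row does not reach only later rows make up. A row lasts 1/10 s, in which the tool goes at most 50 mm and 8.59 degrees, less where a joint would pass 70% of its speed; a pose out of reach is approached as far as the arm can. A call with a gripper value outside its range is refused whole. The fingers move at their own pace and stop on an object; "grip_force" is the grip in N (left out, the last holds). Time passes only in rows, so rows that repeat a pose let the fingers close, or fill a call up. It gives the time, the measured TCP pose, the force and the opening at its end, in the units of the state.
- sense(): the state, without advancing time (a new reading comes with each control period).
- read_camera(name): name is "scene" or "top" or "wrist"; returns a dict with "color" (384x512x3 uint8, red, green, blue), "depth" (384x512 float32, mm along the optical axis (not along the pixel's ray), 0 where there is no reading), "fx", "fy", "cx", "cy" (pixels), "T" (4x4, takes a point from camera to world coordinates); the wrist camera has in their place "mount" (4x4, takes a point from camera to tool coordinates, whose origin is the TCP and whose axes are the tool frame's). Camera axes: x right, y down, z forward; pixel columns grow to the right and rows downward; lengths in mm; the calibration is good to about 2 mm. A picture is of the moment at which its call begins: read the wrist's pose just before it.
- job_done(): hands the job in, once; it reports no verdict.
The state is a dict: "time": time; "qpos": joint angles; "dq": joint speeds; "joint_torque": joint torques, N m; "eef_pos": TCP position; "eef_rot": TCP orientation; "wrist_force": force on the tool from outside, world axes, zero at the start; "wrist_torque": the same for the moment, N m; "grip_width": finger opening in mm.
Only numpy, scipy, OpenCV 4.12 (cv2) and the standard library are available. Lean on these libraries where they do the work, as an engineer would, in place of code of your own. Each camera call takes 0.05 s, during which the arm holds its last target.

## Working session

There is one attempt and no reset: what is moved stays moved. The work goes in short steps, Python scripts to look and compute and a tool call to move; the robot and the scene stay as the last step left them, time stands still between calls to the robot, and variables do not carry over. Pictures are saved under pics/ and viewed, and the job is handed in when it is done.

Besides the shell and the picture viewer there is one more tool, called after ">>>" as name([rows], argument=value, ...), one row to a line, values as JSON. jog_arm: Moves the arm, as the interface text tells. Its arguments: {"type":"object","properties":{"rows":{"type":"array"},"grip_force":{"type":"number"}},"required":["rows"]}

```bash
mkdir -p pics
python3 - <<'E'
from cell import *
import cv2
s=sense(); print(s)
for n in ["scene","top","wrist"]:
    r=read_camera(n); cv2.imwrite(f"pics/{n}0.png",r["color"][:,:,::-1])
    print(n,r["fx"],r["fy"],r["cx"],r["cy"]); print(r.get("T",r.get("mount")))
    import numpy as np; np.savez(f"{n}0.npz",**r)
E
```

```text
{'time': 0.0, 'qpos': array([-8.33185404e+01,  1.87336510e+01, -1.10926149e+01,  6.02749557e+01,
        4.28828518e-04,  8.23100016e+01]), 'dq': array([-0.08792815,  0.00111843,  0.01015065,  0.00803194,  0.01493513,
        0.03830117]), 'joint_torque': array([-1.59554438e-04, -4.43391037e+01,  2.62444299e+01,  1.54161814e-02,
       -1.03952414e-04, -3.74032197e-06]), 'eef_pos': array([ 136.44948182, -532.19457145,  230.48381922]), 'eef_rot': array([-89.98603023,   0.10025389, -75.62853018]), 'wrist_force': array([-0.19219894, -0.40469567, -0.006404  ]), 'wrist_torque': array([ 0.03215712, -0.00713803, -0.00967222]), 'grip_width': 85.71876472562487}
scene 453.3176070160904 453.3176070160904 254.003955859445 193.84970868287886
[[ 8.56835845e-01  3.31884683e-01 -3.94569249e-01  1.04222596e+03]
 [ 5.15451731e-01 -5.69075568e-01  6.40673483e-01 -6.69714382e+02]
 [-1.19100040e-02 -7.52333407e-01 -6.58674879e-01  8.32597789e+02]
 [ 0.00000000e+00  0.00000000e+00  0.00000000e+00  1.00000000e+00]]
top 432.97334857424283 432.97334857424283 253.35645928177243 194.9685912232939
[[ 1.91868425e-02 -9.98398419e-01  5.32208877e-02  5.73033938e+02]
 [-9.99659726e-01 -2.00975106e-02 -1.66289809e-02  1.98410784e+01]
 [ 1.76719556e-02 -5.28837204e-02 -9.98444297e-01  1.12695405e+03]
 [ 0.00000000e+00  0.00000000e+00  0.00000000e+00  1.00000000e+00]]
wrist 326.38522798655424 326.38522798655424 252.03816798640676 191.18509040736868
[[ 9.99999640e-01 -8.27907332e-04 -1.88067098e-04  2.21506061e-01]
 [-3.43574288e-05 -2.60797515e-01  9.65393523e-01 -1.41952979e+02]
 [-8.48303808e-04 -9.65393169e-01 -2.60797450e-01  6.58595511e+01]
 [ 0.00000000e+00  0.00000000e+00  0.00000000e+00  1.00000000e+00]]
```

View pics/scene0.png

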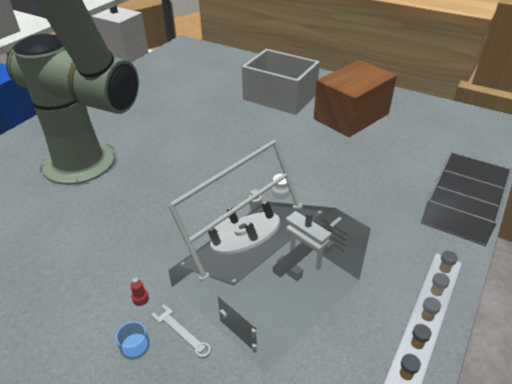

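View pics/top0.png

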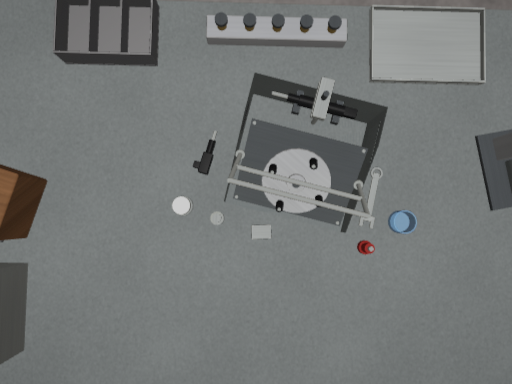

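View pics/wrist0.png

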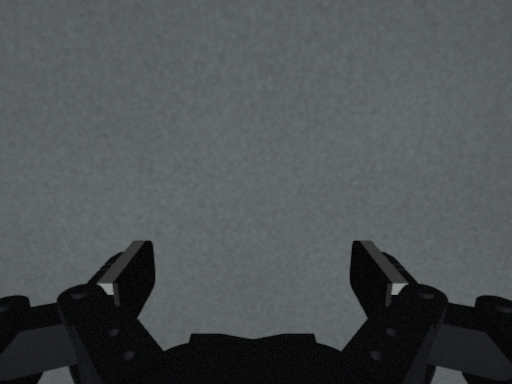

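The scene view shows the wheel at about (245,232) with the rails behind it. In the top view the wheel is at (297,181), its black grips at about (273,169), (313,163), (319,200) and (279,206). Next I'll measure them with depth.

```bash
cat > h.py <<'E'
import numpy as np, cv2
def pts(r):
    d=r["depth"].astype(float); v,u=np.mgrid[:d.shape[0],:d.shape[1]]
    p=np.stack([(u-r["cx"])/r["fx"]*d,(v-r["cy"])/r["fy"]*d,d],-1)
    T=r["T"]; return p@T[:3,:3].T+T[:3,3]
E
python3 - <<'E'
from h import *
r=np.load("top0.npz"); P=pts(r)
c=r["color"]
cv2.imwrite("pics/topz.png",cv2.resize(c[60:250,160:430,::-1],None,fx=2.9,fy=2.9,interpolation=cv2.INTER_CUBIC))
for (v,u) in [(130,280),(140,350),(205,330),(185,240),(181,297),(170,290),(300,250),(190,320),(178,312),(206,279),(163,313),(202,325),(168,272),(150,297)]:
    print(u,v,P[v,u].round(1),c[v,u])
E
```

```text
280 130 [772.4 -53.5 160.8] [79 82 84]
350 140 [ 782.9 -250.4    1.6] [120 125 124]
330 205 [ 601.7 -146.5  272.7] [156 158 156]
240 185 [651.9  35.1  86.9] [113 114 111]
297 181 [654.  -88.3 204.9] [156 158 155]
290 170 [685.  -79.8 136.9] [166 167 168]
250 300 [362.5   4.5   1.1] [119 124 123]
320 190 [ 641.4 -152.2  121.4] [143 144 141]
312 178 [ 667.6 -130.8  137. ] [168 169 170]
279 206 [601.8 -56.2 131.8] [22 21 23]
313 163 [ 695.2 -124.2  191.7] [25 24 25]
325 202 [ 607.5 -136.6  272.2] [118 119 117]
272 168 [684.4 -36.1 174.6] [20 19 20]
297 150 [727.9 -92.6 160.8] [167 168 170]
```

View pics/topz.png

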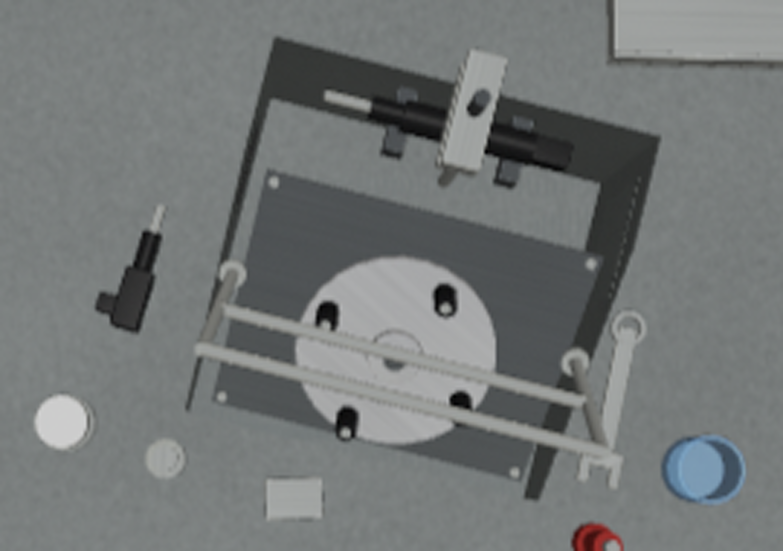

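Run:
```python
from h import *
r=np.load("top0.npz"); P=pts(r); c=r["color"].astype(int); g=c.sum(-1)/3
v,u=np.mgrid[:384,:512]
def ransac(Q,tol=2,seed=0):
    rng=np.random.default_rng(seed);best=None
    for _ in range(500):
        a=Q[rng.choice(len(Q),3,False)];n=np.cross(a[1]-a[0],a[2]-a[0]);n/=np.linalg.norm(n)+1e-9
        k=abs((Q-a[0])@n)<tol
        if best is None or k.sum()>best.sum(): best=k
    for _ in range(3):
        m=Q[best].mean(0);n=np.linalg.svd(Q[best]-m,full_matrices=False)[2][2];n*=np.sign(n[2]);best=abs((Q-m)@n)<tol
    return m,n,best
reg=(u>230)&(u<385)&(v>112)&(v<235)
face=reg&(P[...,2]>40)&(P[...,2]<172)
# face (dark)
m1,n1,k1=ransac(P[face&(g<110)]); print("face",m1,n1,k1.sum(),np.degrees(np.arccos(n1[2])),np.degrees(np.arctan2(-n1[1],-n1[0])))
dm=face&(g>125)&(abs(u-297)<42)&(abs(v-181)<40)
m2,n2,k2=ransac(P[dm]); print("disc",m2,n2,k2.sum(),np.degrees(np.arccos(n2[2])),np.degrees(np.arctan2(-n2[1],-n2[0])), "sep",(m2-m1)@n1)
# rails: z>170 bright in region
for zl,zh in [(185,225),(255,290)]:
    q=P[reg&(P[...,2]>zl)&(P[...,2]<zh)&(g>100)&(v>150)]
    vx,vy,x0,y0=cv2.fitLine(q[:,:2].astype(np.float32),cv2.DIST_HUBER,0,.01,.01).ravel(); print("rail",len(q),q.mean(0),np.degrees(np.arctan2(vy,vx)),np.median(q[:,2]))
# disc points and boundary
D=P[dm][k2]
yaw=np.arctan2(-n2[1],-n2[0]); 
n=n2; yv=np.array([-np.sin(yaw),np.cos(yaw),0]); xv=np.cross(yv,n)
ab=np.c_[(D-m2)@xv,(D-m2)@yv]
(ca,cb),rad=cv2.minEnclosingCircle(ab.astype(np.float32)); print("circle",ca,cb,rad)
C=m2+ca*xv+cb*yv; print("hub",C)
blk=reg&(g<45)
Pb=P[blk]; h=(Pb-C)@n; a=(Pb-C)@xv; b=(Pb-C)@yv
k=(h>-5)&(h<50)&(np.hypot(a,b)<90)
uu=u[blk][k];vv=v[blk][k]
lab=cv2.connectedComponents((blk).astype(np.uint8))[1]
for L in np.unique(lab[vv,uu]):
    j=lab[vv,uu]==L
    if j.sum()<10: continue
    hh=h[k][j];aa=a[k][j];bb=b[k][j]; t=hh>hh.max()-12
    print(L,j.sum(),"px",uu[j].mean(),vv[j].mean(),"h",hh.min(),hh.max(),"top ab",np.median(aa[t]),np.median(bb[t]),"all",np.median(aa),np.median(bb), "r",np.hypot(np.median(aa),np.median(bb)))
```

```text
face [ 699.53731274 -103.97274432  128.99795653] [-0.45666979  0.10883002  0.88295455] 4038 27.99915134283788 -13.404265860036961
disc [667.67247982 -96.13988469 131.85063391] [-0.46082944  0.10978436  0.88067225] 1796 28.2764362558985 -13.39991826005118 sep 17.92294123597476
rail 649 [653.10679289 -93.06067385 201.46301162] 76.659386 201.3622347974458
rail 715 [615.38363667 -86.70776856 271.76404765] 76.64622 272.04693232450825
circle -8.404549598693848 -0.7094129323959351 80.19390106201172
hub [660.30792327 -95.11467727 127.86917975]
8 43 px 312.9767441860465 161.65116279069767 h 10.057844567606352 39.42596547012913 top ab 66.07620664966933 -19.575815306468552 all 66.81228404645698 -19.81273560040504 r 69.68806060923211
9 41 px 272.2926829268293 167.5121951219512 h 11.334373744181427 38.39936595525217 top ab 28.826053774730035 62.69417030247827 all 30.119301242554098 62.45116564323314 r 69.33484259402529
10 28 px 318.2857142857143 197.64285714285714 h 10.6434182224722 36.877354976936196 top ab -14.62004766619946 -58.491437177569566 all -15.15890157356325 -56.845089260142494 r 58.831594147282345
11 45 px 279.1111111111111 204.53333333333333 h 12.516235194440988 39.371009258034 top ab -55.25309086077849 24.937218262225 all -53.60425374311284 24.937218262225 r 59.120900483787246
```

```bash
cat >> h.py <<'E'
from scipy.spatial.transform import Rotation as Ro
PSI=np.radians(-13.38); TH=np.radians(28)
HUB=np.array([660.,-95.,127.])
X=np.array([np.cos(PSI),np.sin(PSI),0]);Y=np.array([-np.sin(PSI),np.cos(PSI),0]);Z=np.array([0,0,1.])
n=np.cos(TH)*Z-np.sin(TH)*X; xv=np.cos(TH)*X+np.sin(TH)*Z
def tool(t=42):
    t=np.radians(t); d=np.sin(t)*X-np.cos(t)*Z
    return np.c_[Y,d,np.cross(Y,d)]
def tcp(phi,h=27,back=0,t=42,r=65,hub=None):
    "TCP for grasp pt at height h above disc on circle at phi(deg from downslope, +toward cab +y)"
    hub=HUB if hub is None else hub
    f=np.radians(phi); d=tool(t)[:,1]
    return hub-r*np.cos(f)*xv+r*np.sin(f)*Y+h*n+(19-back)*d
def rot(s): return Ro.from_euler('xyz',s["eef_rot"],degrees=True).as_matrix()
E
python3 - <<'E'
from h import *
from cell import *
s=sense(); R=rot(s); print(R.round(2))
for t in (0,42):
  print(Ro.from_matrix(tool(t)@R.T).as_rotvec().round(3))
T=tcp(-15,back=130); print(T, T-s["eef_pos"]); print(tool(42).round(3))
E
```

```text
[[ 0.25 -0.    0.97]
 [-0.97  0.    0.25]
 [-0.   -1.    0.  ]]
[-0.000e+00 -2.000e-03  2.657e+00]
[-0.989 -0.01   2.502]
[517.58651434 -78.41746711 203.85280467] [381.12872174 453.91243414 -26.80805631]
[[ 0.231  0.651 -0.723]
 [ 0.973 -0.155  0.172]
 [ 0.    -0.743 -0.669]]
```

>>> jog_arm([
  [0.06, [0.015, 0.015, 0.01], [0, 0, 0.13]],
  [0.06, [0.03, 0.03, 0.02], [0, 0, 0.26]],
  [0.06, [0.05, 0.05, 0.03], [0, 0, 0.39]],
  [0.06, [0.07, 0.07, 0.04], [0, 0, 0.52]],
  [0.06, [0.09, 0.09, 0.05], [0, 0, 0.65]],
  [0.06, [0.11, 0.11, 0.06], [0, 0, 0.78]],
  [0.06, [0.13, 0.13, 0.07], [0, 0, 0.91]],
  [0.06, [0.15, 0.15, 0.08], [0, 0, 1.04]],
])

```text
time: 0.95
eef_pos: [287.1, -381.7, 311.5]
eef_rot: [-90.0, 0.0, -15.7]
wrist_force: [0.9, 0.2, -0.4]
grip_width: 59.9
```

>>> jog_arm([
  [0.06, [0.015, 0.02, 0], [0, 0, 0.13]],
  [0.06, [0.03, 0.04, 0], [0, 0, 0.26]],
  [0.06, [0.045, 0.06, 0], [0, 0, 0.39]],
  [0.06, [0.06, 0.08, 0], [0, 0, 0.52]],
  [0.06, [0.075, 0.1, 0], [0, 0, 0.65]],
  [0.06, [0.09, 0.12, 0], [0, 0, 0.78]],
  [0.06, [0.105, 0.14, 0], [0, 0, 0.91]],
  [0.06, [0.12, 0.16, 0], [0, 0, 1.04]],
])

```text
time: 1.75
eef_pos: [406.9, -221.8, 311.1]
eef_rot: [-90.0, 0.0, 43.9]
wrist_force: [-0.7, -0.0, 0.2]
grip_width: 59.7
```

Run:
```python
from h import *
from cell import *
s=sense(); R=rot(s); print(s["time"],s["eef_pos"],s["qpos"].round(1),s["wrist_force"])
print(Ro.from_matrix(tool(42)@R.T).as_rotvec().round(3)); print(tcp(-15,back=130)-s["eef_pos"])
```

```text
1.75 [ 406.88327816 -221.7788149   311.0808504 ] [-37.7   6.9 -14.5  68.6  -0.    8.4] [-0.6788692  -0.01592642  0.15541926]
[-0.369 -0.645  0.546]
[ 110.70323617  143.36134779 -107.22804573]
```

>>> jog_arm([
  [0.06, [0.014, 0.018, -0.01], [-0.046, -0.081, 0.068]],
  [0.06, [0.028, 0.036, -0.02], [-0.092, -0.161, 0.137]],
  [0.06, [0.042, 0.054, -0.035], [-0.138, -0.242, 0.205]],
  [0.06, [0.056, 0.072, -0.05], [-0.185, -0.323, 0.273]],
  [0.06, [0.07, 0.09, -0.065], [-0.231, -0.403, 0.341]],
  [0.06, [0.084, 0.108, -0.08], [-0.277, -0.484, 0.41]],
  [0.06, [0.098, 0.126, -0.095], [-0.323, -0.564, 0.478]],
  [0.06, [0.111, 0.143, -0.107], [-0.369, -0.645, 0.546]],
])

```text
time: 2.55
eef_pos: [517.3, -78.5, 204.4]
eef_rot: [-132.3, -0.1, 76.6]
wrist_force: [1.0, -0.3, -0.2]
grip_width: 59.9
```

Run:
```python
from h import *
from cell import *
s=sense(); r=read_camera("wrist"); R=rot(s); print(s["time"],s["eef_pos"],s["qpos"].round(1),s["wrist_force"])
T=np.eye(4);T[:3,:3]=R;T[:3,3]=s["eef_pos"]; T=T@r["mount"]; r["T"]=T
np.savez("w1.npz",**r); cv2.imwrite("pics/w1.png",r["color"][:,:,::-1])
print(Ro.from_matrix(tool(42)@R.T).as_rotvec().round(3))
```

```text
2.55 [517.31747957 -78.52549748 204.38506104] [-19.   -4.5 -62.1  -9.7   3.8  -4. ] [ 0.97707645 -0.30598251 -0.16266975]
[-0.001  0.005  0.001]
```

View pics/w1.png

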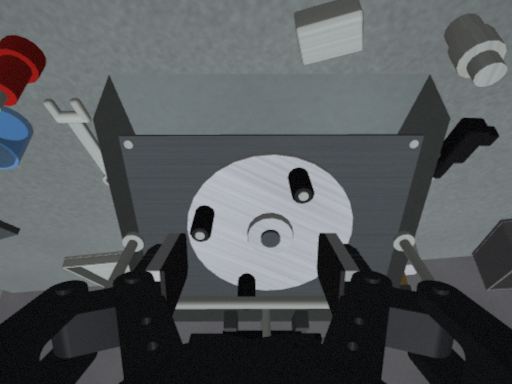

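The wrist view shows the open half of the wheel: grips at (302,185), (202,222) and (246,285), hub screw at (270,238). Image up is down-slope. Now I'll cast rays to refine the hub.

Run:
```python
from h import *
r=dict(np.load("w1.npz")); P=pts(r); c=r["color"].astype(int); g=c.sum(-1)/3
T=r["T"]
def cast(u,v,h):
    d=T[:3,:3]@np.array([(u-r["cx"])/r["fx"],(v-r["cy"])/r["fy"],1]); o=T[:3,3]
    k=((HUB+h*n-o)@n)/(d@n); p=o+k*d; return np.array([(p-HUB)@xv,(p-HUB)@Y])
v,u=np.mgrid[:384,:512]
L=(P-HUB); a=L@xv;b=L@Y;h=L@n
face=(abs(h+20)<6)&(abs(a)<140)&(abs(b)<150)&(v<300)&(g<100)
disc=(abs(h)<6)&(np.hypot(a,b)<90)&(g>110)
print("face h",np.median(h[face]),face.sum(),"disc h",np.median(h[disc]),disc.sum())
# plane check
q=P[face]; m=q.mean(0); nn=np.linalg.svd(q-m,full_matrices=False)[2][2]; nn*=np.sign(nn[2]); print("n",nn,n)
# disc contour cast on h=0
mask=((g>110)&(u>180)&(u<360)&(v>150)&(v<292)).astype(np.uint8)
mask=cv2.morphologyEx(mask,cv2.MORPH_OPEN,np.ones((3,3),np.uint8))
cs=max(cv2.findContours(mask,cv2.RETR_EXTERNAL,cv2.CHAIN_APPROX_NONE)[0],key=cv2.contourArea)[:,0]
A=np.array([cast(x,y,0) for x,y in cs]); 
k=np.hypot(*A.T)>72; A=A[k]
for _ in range(5):
    M=np.c_[2*A,np.ones(len(A))]; s=np.linalg.lstsq(M,(A**2).sum(1),rcond=None)[0]; R=np.sqrt(s[2]+s[0]**2+s[1]**2)
    e=abs(np.hypot(*(A-s[:2]).T)-R); A=A[e<1.5]
print("circle",s[:2],R,len(A))
# grips: black blobs
bl=((g<50)&(v<300)&(u>180)&(u<350)&(h>3)).astype(np.uint8)
N,lab,st,ce=cv2.connectedComponentsWithStats(bl)
for i in range(1,N):
    if st[i,4]>60: print("blob",st[i],ce[i])
# light end dots
dot=((g>80)&(v>150)&(v<300)&(u>180)&(u<350)&(h>28)&(h<45)).astype(np.uint8)
N,lab,st,ce=cv2.connectedComponentsWithStats(dot)
for i in range(1,N):
    if st[i,4]>8:
        p=cast(*ce[i],37); print("dot",st[i],ce[i],p,np.hypot(*p),np.degrees(np.arctan2(p[1],-p[0])))
cv2.imwrite("pics/w1z.png",cv2.resize(r["color"][140:320,170:370,::-1],None,fx=3.3,fy=3.3,interpolation=cv2.INTER_CUBIC))
```

```text
face h -18.592500974145384 20439 disc h -0.5881881323797425 13672
n [-0.45712855  0.10933021  0.88265531] [-0.45672856  0.10863963  0.88294759]
circle [-0.68425764 -0.53691032] 79.31425826179748 368
blob [289 168  25  35 525] [299.68952381 183.19428571]
blob [191 206  23  34 506] [202.60474308 220.85573123]
blob [181 233   7  59 317] [183.42586751 259.90851735]
blob [ 318  234   32   66 1387] [331.16510454 271.67339582]
blob [238 274  17  23 348] [246.1637931  286.06609195]
dot [298 192  11   9  82] [303.17073171 196.03658537] [-60.72517748  22.57594033] 64.78595728895112 20.393741053935667
dot [300 192  15  12  20] [308.35 199.45] [-57.61751063  26.86578026] 63.573167931417714 24.998606356343533
dot [198 229  14  13  22] [206.63636364 237.04545455] [-21.18693393 -55.39857793] 59.31179146317134 -69.07087420000555
dot [195 232  10   9  71] [199.33802817 235.47887324] [-22.83779263 -61.38202651] 65.49288473263859 -69.59178257918028
```

View pics/w1z.png

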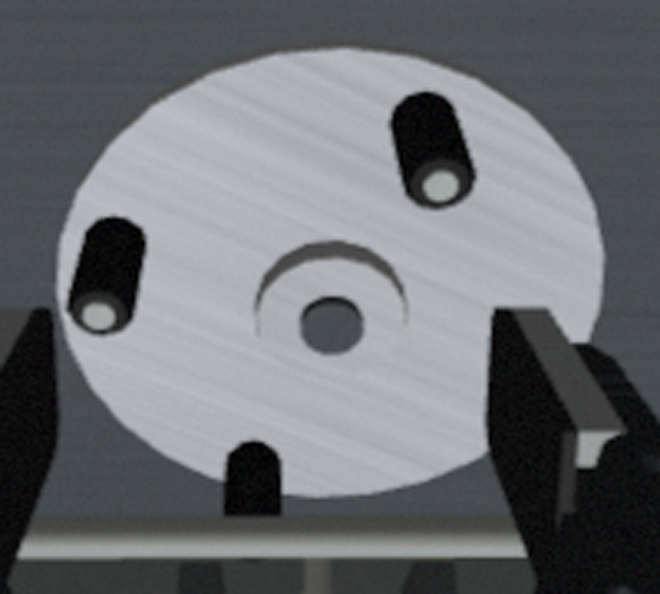

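```bash
cat > d.py <<'E'
import sys
from h import *
from cell import *
# usage: d.py phi:back ...   deltas from commanded ~ measured pose
s=sense(); p=s["eef_pos"]; print(s["time"],p.round(1),"F",s["wrist_force"].round(1),"w",round(s["grip_width"],1),"rot",Ro.from_matrix(tool(42)@rot(s).T).as_rotvec().round(3))
L=p-19*tool(42)[:,1]-HUB; a,b,h=L@xv,L@Y,L@n; print("grasp a,b,h",round(a,1),round(b,1),round(h,1),"phi",round(np.degrees(np.arctan2(b,-a)),1),"r",round(np.hypot(a,b),1), "Ft/n",(s["wrist_force"]@xv).round(1),(s["wrist_force"]@Y).round(1),(s["wrist_force"]@n).round(1))
for x in sys.argv[1:]:
    f,bk=map(float,x.split(":")); print(x,((tcp(f,back=bk)-p)/1000).round(3).tolist())
E
python3 d.py -69.6:60 -69.6:30 -69.6:0
```

```text
2.6 [514.9 -76.  200.3] F [-3.2 -0.1 -2.4] w 59.8 rot [-0.002  0.005 -0.003]
grasp a,b,h -98.7 -15.1 151.5 phi -8.7 r 99.9 Ft/n -3.9 -0.9 -0.6
-69.6:60 [0.073, -0.064, -0.03]
-69.6:30 [0.092, -0.069, -0.052]
-69.6:0 [0.112, -0.074, -0.074]
```

```bash
for i in 1 2 3; do python3 d.py|head -1; done
python3 - <<'E'
from h import *
c=np.array([517.51,-79.81,204.28])
for f,b in [(-69.6,60),(-69.6,30),(-69.6,0)]: print(f,b,((tcp(f,back=b)-c)/1000).round(4))
E
```

```text
2.6 [514.9 -76.  200.3] F [-3.2 -0.1 -2.4] w 59.8 rot [-0.002  0.005 -0.003]
2.6 [514.9 -76.  200.3] F [-3.2 -0.1 -2.4] w 59.8 rot [-0.002  0.005 -0.003]
2.6 [514.9 -76.  200.3] F [-3.2 -0.1 -2.4] w 59.8 rot [-0.002  0.005 -0.003]
-69.6 60 [ 0.0699 -0.0605 -0.0336]
-69.6 30 [ 0.0894 -0.0652 -0.0559]
-69.6 0 [ 0.109  -0.0698 -0.0782]
```

>>> jog_arm([
  [0.045, [0.014, -0.012, -0.007], [0, 0, 0]],
  [0.045, [0.028, -0.024, -0.014], [0, 0, 0]],
  [0.045, [0.042, -0.036, -0.021], [0, 0, 0]],
  [0.045, [0.056, -0.048, -0.028], [0, 0, 0]],
  [0.045, [0.064, -0.056, -0.031], [0, 0, 0]],
  [0.045, [0.07, -0.06, -0.034], [0, 0, 0]],
  [0.045, [0.07, -0.06, -0.034], [0, 0, 0]],
  [0.045, [0.07, -0.06, -0.034], [0, 0, 0]],
], grip_force=30)

```text
time: 3.4
eef_pos: [587.0, -139.5, 170.1]
eef_rot: [-132.0, -0.2, 76.4]
wrist_force: [0.5, 1.0, 1.0]
grip_width: 45.0
```

```bash
python3 d.py -69.6:30 -69.6:0
python3 - <<'E'
from h import *
from cell import *
s=sense(); r=read_camera("wrist"); cv2.imwrite("pics/w2.png",r["color"][:,:,::-1]); print(s["qpos"].round(1))
E
```

```text
3.4 [ 587.  -139.5  170.1] F [0.5 1.  1. ] w 45.0 rot [-0.004  0.     0.004]
grasp a,b,h -38.0 -60.1 85.0 phi -57.7 r 71.1 Ft/n 0.7 1.1 0.7
-69.6:30 [0.02, -0.006, -0.022]
-69.6:0 [0.039, -0.01, -0.044]
[-24.    8.6 -55.2 -15.4   7.1  -7.6]
```

View pics/w2.png

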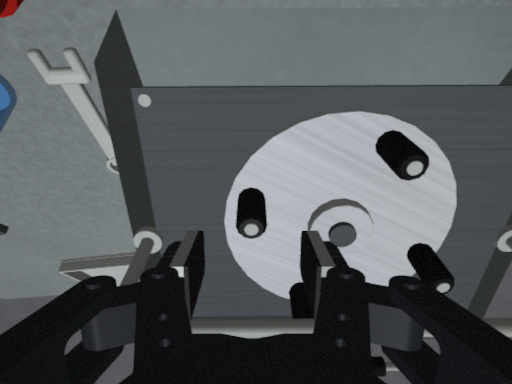

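>>> jog_arm([
  [0.045, [0.007, -0.002, -0.008], [0, 0, 0]],
  [0.045, [0.014, -0.004, -0.016], [0, 0, 0]],
  [0.045, [0.021, -0.006, -0.024], [0, 0, 0]],
  [0.045, [0.028, -0.008, -0.032], [0, 0, 0]],
  [0.045, [0.034, -0.009, -0.039], [0, 0, 0]],
  [0.045, [0.039, -0.01, -0.044], [0, 0, 0]],
  [0.045, [0.039, -0.01, -0.044], [0, 0, 0]],
  [0.045, [0.039, -0.01, -0.044], [0, 0, 0]],
])

```text
time: 4.25
eef_pos: [626.4, -149.7, 125.9]
eef_rot: [-132.0, -0.2, 76.4]
wrist_force: [-0.1, 0.2, 1.4]
grip_width: 45.3
```

```bash
python3 d.py
python3 - <<'E'
from h import *
from cell import *
r=read_camera("wrist"); cv2.imwrite("pics/w3.png",r["color"][:,:,::-1]);r=read_camera("scene"); cv2.imwrite("pics/s3.png",cv2.resize(r["color"][130:290,150:360,::-1],None,fx=3.5,fy=3.5))
E
```

```text
4.25 [ 626.4 -149.7  125.9] F [-0.1  0.2  1.4] w 45.3 rot [-0.003  0.     0.004]
grasp a,b,h -22.8 -61.0 26.9 phi -69.5 r 65.1 Ft/n 0.5 0.2 1.4
```

View pics/w3.png

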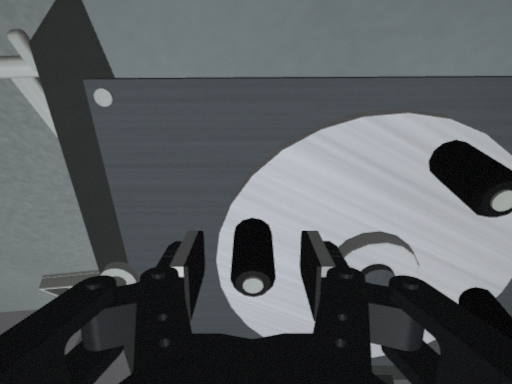

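View pics/s3.png

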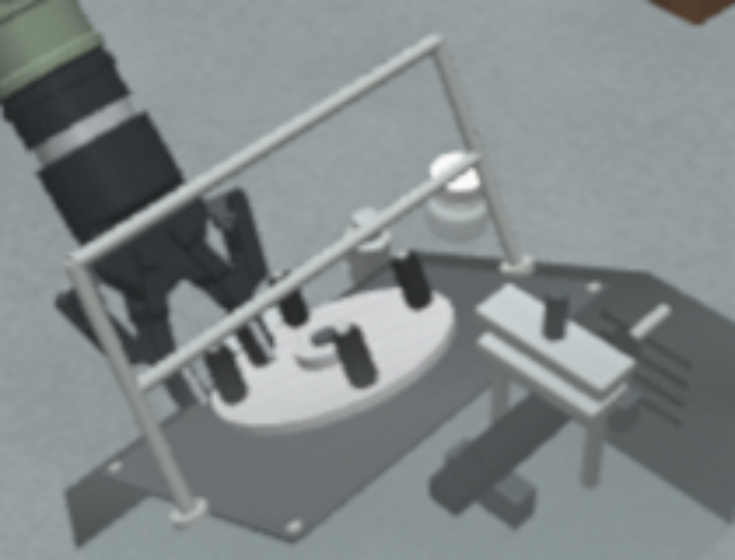

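>>> jog_arm([
  [0.01, [0, 0, 0], [0, 0, 0]],
  [0.01, [0, 0, 0], [0, 0, 0]],
  [0.01, [0, 0, 0], [0, 0, 0]],
  [0.01, [0, 0, 0], [0, 0, 0]],
  [0.01, [0, 0, 0], [0, 0, 0]],
  [0.01, [0, 0, 0], [0, 0, 0]],
  [0.01, [0, 0, 0], [0, 0, 0]],
  [0.01, [0, 0, 0], [0, 0, 0]],
], grip_force=30)

```text
time: 5.15
eef_pos: [626.6, -149.6, 126.8]
eef_rot: [-132.1, -0.2, 76.4]
wrist_force: [-4.1, 1.0, 5.9]
grip_width: 16.9
```

```bash
python3 d.py
python3 - <<'E'
from h import *
def arc(f0,f1,N=8):
    for f in np.linspace(f0,f1,N+1)[1:]: print(round(f,1),((tcp(f)-tcp(f0))/1000).round(3).tolist())
arc(-69.6,-25.6);arc(-25.6,17.4);arc(17.4,60.4)
E
```

```text
5.15 [ 626.6 -149.6  126.8] F [-4.1  1.   5.9] w 16.9 rot [-0.003  0.002  0.003]
grasp a,b,h -22.3 -60.9 27.6 phi -69.9 r 64.8 Ft/n -1.0 0.0 7.2
-64.1 [-0.004, 0.004, -0.003]
-58.6 [-0.008, 0.008, -0.005]
-53.1 [-0.012, 0.012, -0.008]
-47.6 [-0.015, 0.017, -0.01]
-42.1 [-0.018, 0.022, -0.012]
-36.6 [-0.02, 0.028, -0.014]
-31.1 [-0.022, 0.033, -0.015]
-25.6 [-0.023, 0.039, -0.017]
-20.2 [-0.001, 0.006, -0.001]
-14.8 [-0.001, 0.012, -0.002]
-9.5 [-0.001, 0.018, -0.003]
-4.1 [0.0, 0.024, -0.003]
1.3 [0.001, 0.03, -0.003]
6.6 [0.003, 0.036, -0.003]
12.0 [0.005, 0.042, -0.002]
17.4 [0.008, 0.047, -0.002]
22.8 [0.003, 0.005, 0.001]
28.2 [0.007, 0.01, 0.002]
33.5 [0.011, 0.014, 0.004]
38.9 [0.015, 0.018, 0.005]
44.3 [0.019, 0.022, 0.007]
49.6 [0.024, 0.025, 0.009]
55.0 [0.029, 0.028, 0.012]
60.4 [0.034, 0.03, 0.014]
```

>>> jog_arm([
  [0.01, [-0.004, 0.004, -0.003], [0, 0, 0]],
  [0.01, [-0.008, 0.008, -0.005], [0, 0, 0]],
  [0.01, [-0.012, 0.012, -0.008], [0, 0, 0]],
  [0.01, [-0.015, 0.017, -0.01], [0, 0, 0]],
  [0.01, [-0.018, 0.022, -0.012], [0, 0, 0]],
  [0.01, [-0.02, 0.028, -0.014], [0, 0, 0]],
  [0.01, [-0.022, 0.033, -0.015], [0, 0, 0]],
  [0.01, [-0.023, 0.039, -0.017], [0, 0, 0]],
])

```text
time: 5.95
eef_pos: [603.6, -110.8, 110.0]
eef_rot: [-132.1, -0.2, 76.4]
wrist_force: [-10.5, -0.2, 16.7]
grip_width: 16.8
```

```bash
python3 d.py
python3 - <<'E'
from h import *
from cell import *
r=read_camera("wrist"); cv2.imwrite("pics/w4.png",r["color"][:,:,::-1])
E
```

```text
5.95 [ 603.6 -110.8  110. ] F [-10.5  -0.2  16.7] w 16.8 rot [-0.002  0.003  0.004]
grasp a,b,h -57.7 -28.5 27.4 phi -26.2 r 64.4 Ft/n -1.1 -2.6 19.5
```

View pics/w4.png

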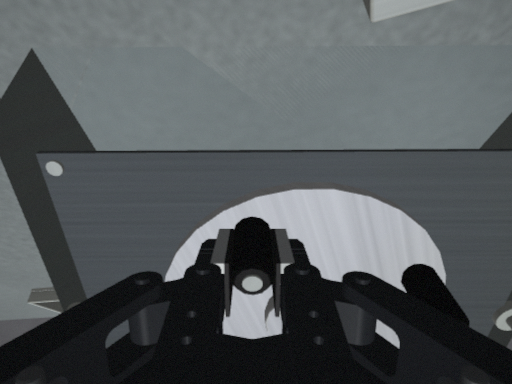

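>>> jog_arm([
  [0.01, [-0.001, 0.006, 0.0], [0, 0, 0]],
  [0.01, [-0.002, 0.012, -0.001], [0, 0, 0]],
  [0.01, [-0.002, 0.018, -0.002], [0, 0, 0]],
  [0.01, [-0.001, 0.024, -0.002], [0, 0, 0]],
  [0.01, [0.0, 0.03, -0.002], [0, 0, 0]],
  [0.01, [0.002, 0.036, -0.002], [0, 0, 0]],
  [0.01, [0.004, 0.042, -0.001], [0, 0, 0]],
  [0.01, [0.007, 0.047, -0.0005], [0, 0, 0]],
])

```text
time: 6.8
eef_pos: [611.0, -64.3, 108.3]
eef_rot: [-132.0, -0.1, 76.3]
wrist_force: [2.6, -3.5, 0.5]
grip_width: 16.7
```

```bash
python3 d.py
```

```text
6.8 [611.  -64.3 108.3] F [ 2.6 -3.5  0.5] w 16.7 rot [-0.002  0.001  0.005]
grasp a,b,h -61.8 18.5 27.7 phi 16.7 r 64.5 Ft/n 3.2 -2.8 -1.1
```

>>> jog_arm([
  [0.01, [0.003, 0.005, 0.001], [0, 0, 0]],
  [0.01, [0.007, 0.01, 0.002], [0, 0, 0]],
  [0.01, [0.011, 0.014, 0.004], [0, 0, 0]],
  [0.01, [0.015, 0.018, 0.005], [0, 0, 0]],
  [0.01, [0.019, 0.022, 0.007], [0, 0, 0]],
  [0.01, [0.024, 0.025, 0.009], [0, 0, 0]],
  [0.01, [0.029, 0.028, 0.012], [0, 0, 0]],
  [0.01, [0.034, 0.03, 0.014], [0, 0, 0]],
])

```text
time: 7.6
eef_pos: [643.3, -34.4, 121.4]
eef_rot: [-131.8, -0.1, 76.3]
wrist_force: [-0.6, -5.2, -0.6]
grip_width: 16.8
```

```bash
python3 d.py
python3 - <<'E'
from h import *
c=np.array([644.51,-33.81,122.78])
print(c-tcp(60.4))
for f,b in [(60.4,60),(-29.6,60),(-29.6,0)]: print(f,b,((tcp(f,back=b)-tcp(60.4))/1000).round(4))
E
```

```text
7.6 [643.3 -34.4 121.4] F [-0.6 -5.2 -0.6] w 16.8 rot [-0.002 -0.002  0.006]
grasp a,b,h -33.9 55.1 27.7 phi 58.4 r 64.7 Ft/n 0.3 -5.2 -0.8
[-1.02661855 -0.34436209  1.13312458]
60.4 60 [-0.0391  0.0093  0.0446]
-29.6 60 [-0.0805 -0.0719  0.0331]
-29.6 0 [-0.0415 -0.0812 -0.0115]
```

>>> jog_arm([
  [0.045, [0, 0, 0], [0, 0, 0]],
  [0.045, [0, 0, 0], [0, 0, 0]],
  [0.045, [0, 0, 0], [0, 0, 0]],
  [0.045, [0, 0, 0], [0, 0, 0]],
  [0.045, [-0.01, 0.002, 0.011], [0, 0, 0]],
  [0.045, [-0.02, 0.005, 0.022], [0, 0, 0]],
  [0.045, [-0.03, 0.007, 0.033], [0, 0, 0]],
  [0.045, [-0.039, 0.009, 0.044], [0, 0, 0]],
])

```text
time: 8.4
eef_pos: [604.6, -24.4, 166.8]
eef_rot: [-132.0, -0.2, 76.4]
wrist_force: [-0.4, -0.9, -0.6]
grip_width: 45.3
```

>>> jog_arm([
  [0.045, [-0.008, -0.014, -0.002], [0, 0, 0]],
  [0.045, [-0.016, -0.028, -0.004], [0, 0, 0]],
  [0.045, [-0.024, -0.042, -0.006], [0, 0, 0]],
  [0.045, [-0.032, -0.056, -0.008], [0, 0, 0]],
  [0.045, [-0.038, -0.07, -0.01], [0, 0, 0]],
  [0.045, [-0.041, -0.081, -0.012], [0, 0, 0]],
  [0.045, [-0.041, -0.081, -0.012], [0, 0, 0]],
  [0.045, [-0.041, -0.081, -0.012], [0, 0, 0]],
])

```text
time: 9.2
eef_pos: [564.4, -105.7, 154.8]
eef_rot: [-132.0, -0.2, 76.4]
wrist_force: [-0.4, 0.6, -0.0]
grip_width: 44.9
```

```bash
cat > look.py <<'E'
import sys
from h import *
from cell import *
s=sense(); r=read_camera("wrist"); R=rot(s); T=np.eye(4);T[:3,:3]=R;T[:3,3]=s["eef_pos"]; T=T@r["mount"]; r["T"]=T
cv2.imwrite(f"pics/{sys.argv[1]}.png",r["color"][:,:,::-1])
P=pts(r);g=r["color"].astype(int).sum(-1)/3;L=P-HUB;a,b,h=L@xv,L@Y,L@n
dot=((g>80)&(h>28)&(h<45)&(np.hypot(a,b)<80)).astype(np.uint8)
N,lab,st,ce=cv2.connectedComponentsWithStats(dot)
for i in range(1,N):
    if st[i,4]>40:
        u,v=ce[i]; d=T[:3,:3]@np.array([(u-r["cx"])/r["fx"],(v-r["cy"])/r["fy"],1]); o=T[:3,3]
        p=o+((HUB+37*n-o)@n)/(d@n)*d; x,y=(p-HUB)@xv,(p-HUB)@Y
        print("dot",st[i,4],ce[i].round(),round(x,1),round(y,1),"r",np.hypot(x,y).round(1),"phi",np.degrees(np.arctan2(y,-x)).round(1))
E
python3 d.py; python3 look.py w5
```

```text
9.2 [ 564.4 -105.7  154.8] F [-0.4  0.6 -0. ] w 44.9 rot [-0.004  0.001  0.004]
grasp a,b,h -71.5 -32.6 85.4 phi -24.5 r 78.5 Ft/n -0.5 0.5 0.2
dot 148 [254. 228.] -56.9 -31.8 r 65.2 phi -29.2
dot 123 [400. 262.] -31.4 56.5 r 64.7 phi 60.9
dot 63 [218. 331.] 30.5 -57.4 r 65.0 phi -117.9
```

View pics/w5.png

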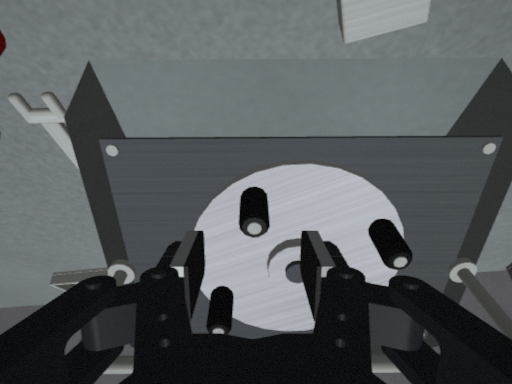

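Wheel has turned about 130°; the next grip at (254,228) is centred between the fingers. Going in on it.

>>> jog_arm([
  [0.045, [0.008, -0.002, -0.009], [0, 0, 0]],
  [0.045, [0.016, -0.004, -0.018], [0, 0, 0]],
  [0.045, [0.024, -0.006, -0.027], [0, 0, 0]],
  [0.045, [0.032, -0.008, -0.036], [0, 0, 0]],
  [0.045, [0.039, -0.009, -0.044], [0, 0, 0]],
  [0.045, [0.039, -0.009, -0.044], [0, 0, 0]],
  [0.01, [0.039, -0.009, -0.044], [0, 0, 0]],
  [0.01, [0.039, -0.009, -0.044], [0, 0, 0]],
])

```text
time: 10.05
eef_pos: [603.4, -114.1, 111.0]
eef_rot: [-132.0, -0.2, 76.5]
wrist_force: [-2.1, 7.4, 6.7]
grip_width: 17.0
```

>>> jog_arm([
  [0.01, [0, 0, 0], [0, 0, 0]],
  [0.01, [0, 0, 0], [0, 0, 0]],
  [0.01, [0, 0, 0], [0, 0, 0]],
  [0.01, [0, 0, 0], [0, 0, 0]],
  [0.01, [0, 0, 0], [0, 0, 0]],
  [0.01, [0, 0, 0], [0, 0, 0]],
  [0.01, [0, 0, 0], [0, 0, 0]],
  [0.01, [0, 0, 0], [0, 0, 0]],
])

```text
time: 10.85
eef_pos: [603.6, -114.9, 111.2]
eef_rot: [-132.1, -0.2, 76.4]
wrist_force: [-4.3, 2.9, 6.1]
grip_width: 16.9
```

```bash
python3 d.py
python3 - <<'E'
from h import *
def arc(f0,f1,N=8):
    for f in np.linspace(f0,f1,N+1)[1:]: print(round(f,1),((tcp(f)-tcp(f0))/1000).round(4).tolist())
arc(-29.3,15.7);arc(15.7,60.7)
E
```

```text
10.85 [ 603.6 -114.9  111.2] F [-4.3  2.9  6.1] w 16.9 rot [-0.003  0.002  0.004]
grasp a,b,h -56.4 -32.4 28.1 phi -29.9 r 65.0 Ft/n -1.4 1.8 7.7
-23.7 [-0.0011, 0.0061, -0.0013]
-18.0 [-0.0017, 0.0124, -0.0024]
-12.4 [-0.0017, 0.0187, -0.0032]
-6.8 [-0.0012, 0.0251, -0.0037]
-1.2 [-0.0001, 0.0313, -0.0039]
4.4 [0.0016, 0.0375, -0.0038]
10.1 [0.0037, 0.0435, -0.0034]
15.7 [0.0064, 0.0493, -0.0028]
21.3 [0.0031, 0.0055, 0.001]
27.0 [0.0067, 0.0106, 0.0022]
32.6 [0.0107, 0.0153, 0.0037]
38.2 [0.0151, 0.0196, 0.0054]
43.8 [0.0198, 0.0235, 0.0074]
49.4 [0.0248, 0.0268, 0.0095]
55.1 [0.03, 0.0296, 0.0119]
60.7 [0.0355, 0.0317, 0.0144]
```

Closing takes only 2 rows. Winding on.

>>> jog_arm([
  [0.01, [-0.001, 0.006, -0.001], [0, 0, 0]],
  [0.01, [-0.002, 0.012, -0.002], [0, 0, 0]],
  [0.01, [-0.002, 0.019, -0.003], [0, 0, 0]],
  [0.01, [-0.001, 0.025, -0.0035], [0, 0, 0]],
  [0.01, [0.0, 0.031, -0.004], [0, 0, 0]],
  [0.01, [0.0015, 0.0375, -0.004], [0, 0, 0]],
  [0.01, [0.0035, 0.0435, -0.0035], [0, 0, 0]],
  [0.01, [0.0065, 0.0495, -0.003], [0, 0, 0]],
])

```text
time: 11.65
eef_pos: [610.1, -64.7, 108.3]
eef_rot: [-132.1, -0.2, 76.4]
wrist_force: [-8.6, 0.1, 11.6]
grip_width: 16.8
```

>>> jog_arm([
  [0.01, [0.003, 0.0055, 0.001], [0, 0, 0]],
  [0.01, [0.0065, 0.0105, 0.002], [0, 0, 0]],
  [0.01, [0.0105, 0.0155, 0.0035], [0, 0, 0]],
  [0.01, [0.015, 0.0195, 0.0055], [0, 0, 0]],
  [0.01, [0.02, 0.0235, 0.0075], [0, 0, 0]],
  [0.01, [0.025, 0.027, 0.0095], [0, 0, 0]],
  [0.01, [0.03, 0.0295, 0.012], [0, 0, 0]],
  [0.01, [0.0355, 0.0315, 0.0145], [0, 0, 0]],
])

```text
time: 12.45
eef_pos: [645.5, -33.2, 122.8]
eef_rot: [-132.0, -0.2, 76.4]
wrist_force: [-7.1, -1.1, 9.4]
grip_width: 16.7
```

>>> jog_arm([
  [0.045, [0, 0, 0], [0, 0, 0]],
  [0.045, [0, 0, 0], [0, 0, 0]],
  [0.045, [0, 0, 0], [0, 0, 0]],
  [0.045, [0, 0, 0], [0, 0, 0]],
  [0.045, [-0.01, 0.002, 0.011], [0, 0, 0]],
  [0.045, [-0.02, 0.005, 0.022], [0, 0, 0]],
  [0.045, [-0.03, 0.007, 0.033], [0, 0, 0]],
  [0.045, [-0.039, 0.009, 0.044], [0, 0, 0]],
])

```text
time: 13.25
eef_pos: [605.6, -24.7, 166.1]
eef_rot: [-131.9, -0.2, 76.4]
wrist_force: [0.3, -0.8, -0.4]
grip_width: 44.8
```

>>> jog_arm([
  [0.045, [-0.008, -0.014, -0.002], [0, 0, 0]],
  [0.045, [-0.016, -0.028, -0.004], [0, 0, 0]],
  [0.045, [-0.024, -0.042, -0.006], [0, 0, 0]],
  [0.045, [-0.032, -0.056, -0.008], [0, 0, 0]],
  [0.045, [-0.038, -0.07, -0.01], [0, 0, 0]],
  [0.045, [-0.0415, -0.081, -0.0115], [0, 0, 0]],
  [0.045, [-0.0415, -0.081, -0.0115], [0, 0, 0]],
  [0.045, [-0.0415, -0.081, -0.0115], [0, 0, 0]],
])

```text
time: 14.05
eef_pos: [564.9, -105.8, 154.6]
eef_rot: [-132.0, -0.2, 76.4]
wrist_force: [0.6, 1.0, -1.0]
grip_width: 44.9
```

```bash
python3 d.py -29.5:0; python3 look.py w6
```

```text
14.05 [ 564.9 -105.8  154.6] F [ 0.6  1.  -1. ] w 44.9 rot [-0.004  0.001  0.004]
grasp a,b,h -71.1 -32.5 85.1 phi -24.6 r 78.2 Ft/n -0.2 1.1 -1.1
-29.5:0 [0.039, -0.009, -0.044]
dot 150 [260. 226.] -58.6 -28.5 r 65.2 phi -25.9
dot 122 [402. 266.] -28.2 58.3 r 64.7 phi 64.2
dot 83 [215. 329.] 28.1 -59.0 r 65.3 phi -115.5
```

View pics/w6.png

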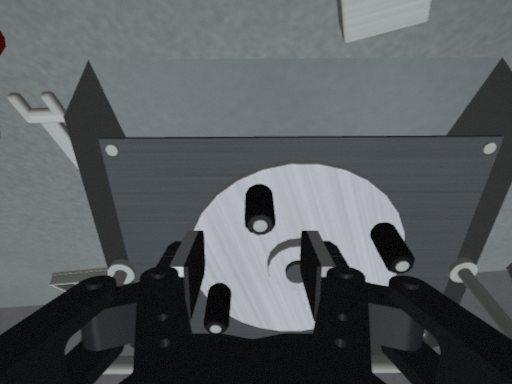

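>>> jog_arm([
  [0.045, [0.008, -0.001, -0.009], [0, 0, 0]],
  [0.045, [0.016, -0.002, -0.018], [0, 0, 0]],
  [0.045, [0.024, -0.003, -0.027], [0, 0, 0]],
  [0.045, [0.032, -0.004, -0.036], [0, 0, 0]],
  [0.045, [0.038, -0.005, -0.0445], [0, 0, 0]],
  [0.045, [0.038, -0.005, -0.0445], [0, 0, 0]],
  [0.01, [0.038, -0.005, -0.0445], [0, 0, 0]],
  [0.01, [0.038, -0.005, -0.0445], [0, 0, 0]],
])

```text
time: 14.9
eef_pos: [602.9, -110.5, 110.5]
eef_rot: [-132.0, -0.2, 76.4]
wrist_force: [-4.8, 4.5, 5.7]
grip_width: 16.9
```

```bash
python3 d.py
python3 - <<'E'
from h import *
def arc(f0,f1,N=8):
    for f in np.linspace(f0,f1,N+1)[1:]: print(round(f,1),((tcp(f)-tcp(f0))/1000).round(4).tolist())
arc(-25.7,16);arc(16,56)
E
```

```text
14.9 [ 602.9 -110.5  110.5] F [-4.8  4.5  5.7] w 16.9 rot [-0.003  0.001  0.003]
grasp a,b,h -58.2 -28.3 28.3 phi -25.9 r 64.7 Ft/n -2.4 3.3 7.8
-20.5 [-0.0007, 0.0058, -0.0011]
-15.3 [-0.001, 0.0116, -0.0019]
-10.1 [-0.0008, 0.0175, -0.0025]
-4.8 [-0.0001, 0.0233, -0.0029]
0.4 [0.0011, 0.0291, -0.003]
5.6 [0.0027, 0.0348, -0.0029]
10.8 [0.0048, 0.0403, -0.0025]
16.0 [0.0073, 0.0457, -0.0018]
21.0 [0.0028, 0.0049, 0.0008]
26.0 [0.0059, 0.0095, 0.0019]
31.0 [0.0094, 0.0138, 0.0032]
36.0 [0.0132, 0.0177, 0.0046]
41.0 [0.0173, 0.0213, 0.0063]
46.0 [0.0216, 0.0245, 0.0081]
51.0 [0.0261, 0.0273, 0.0101]
56.0 [0.0308, 0.0297, 0.0123]
```

>>> jog_arm([
  [0.01, [-0.0005, 0.006, -0.001], [0, 0, 0]],
  [0.01, [-0.001, 0.0115, -0.002], [0, 0, 0]],
  [0.01, [-0.001, 0.0175, -0.0025], [0, 0, 0]],
  [0.01, [0, 0.0235, -0.003], [0, 0, 0]],
  [0.01, [0.001, 0.029, -0.003], [0, 0, 0]],
  [0.01, [0.0025, 0.035, -0.003], [0, 0, 0]],
  [0.01, [0.005, 0.0405, -0.0025], [0, 0, 0]],
  [0.01, [0.0075, 0.0455, -0.002], [0, 0, 0]],
])

```text
time: 15.7
eef_pos: [610.5, -64.2, 108.7]
eef_rot: [-132.0, -0.2, 76.5]
wrist_force: [-7.8, -0.2, 10.6]
grip_width: 16.8
```

>>> jog_arm([
  [0.01, [0.003, 0.005, 0.001], [0, 0, 0]],
  [0.01, [0.006, 0.0095, 0.002], [0, 0, 0]],
  [0.01, [0.0095, 0.014, 0.003], [0, 0, 0]],
  [0.01, [0.013, 0.0175, 0.0045], [0, 0, 0]],
  [0.01, [0.0175, 0.0215, 0.0065], [0, 0, 0]],
  [0.01, [0.0215, 0.0245, 0.008], [0, 0, 0]],
  [0.01, [0.026, 0.0275, 0.01], [0, 0, 0]],
  [0.01, [0.031, 0.0295, 0.0125], [0, 0, 0]],
])

```text
time: 16.5
eef_pos: [641.8, -34.7, 121.3]
eef_rot: [-132.1, -0.2, 76.5]
wrist_force: [-5.4, 0.6, 6.7]
grip_width: 17.1
```

>>> jog_arm([
  [0.045, [0, 0, 0], [0, 0, 0]],
  [0.045, [0, 0, 0], [0, 0, 0]],
  [0.045, [0, 0, 0], [0, 0, 0]],
  [0.045, [0, 0, 0], [0, 0, 0]],
  [0.045, [-0.01, 0.002, 0.011], [0, 0, 0]],
  [0.045, [-0.02, 0.005, 0.022], [0, 0, 0]],
  [0.045, [-0.03, 0.007, 0.033], [0, 0, 0]],
  [0.045, [-0.039, 0.009, 0.044], [0, 0, 0]],
])

```text
time: 17.3
eef_pos: [601.7, -26.7, 164.7]
eef_rot: [-132.0, -0.2, 76.4]
wrist_force: [0.3, -0.1, 0.0]
grip_width: 45.2
```

>>> jog_arm([
  [0.045, [-0.008, -0.014, -0.002], [0, 0, 0]],
  [0.045, [-0.016, -0.028, -0.004], [0, 0, 0]],
  [0.045, [-0.024, -0.042, -0.006], [0, 0, 0]],
  [0.045, [-0.03, -0.056, -0.007], [0, 0, 0]],
  [0.045, [-0.034, -0.07, -0.008], [0, 0, 0]],
  [0.045, [-0.036, -0.08, -0.008], [0, 0, 0]],
  [0.045, [-0.036, -0.08, -0.008], [0, 0, 0]],
  [0.045, [-0.036, -0.08, -0.008], [0, 0, 0]],
])

```text
time: 18.1
eef_pos: [566.6, -106.9, 156.8]
eef_rot: [-132.0, -0.2, 76.4]
wrist_force: [-0.2, -0.6, -0.6]
grip_width: 45.0
```

```bash
python3 d.py -33:0; python3 look.py w7
```

```text
18.1 [ 566.6 -106.9  156.8] F [-0.2 -0.6 -0.6] w 45.0 rot [-0.004  0.001  0.004]
grasp a,b,h -68.4 -33.2 86.1 phi -25.9 r 76.0 Ft/n -0.4 -0.6 -0.5
-33:0 [0.038, -0.011, -0.046]
dot 150 [252. 224.] -56.1 -33.3 r 65.2 phi -30.7
dot 125 [401. 255.] -32.9 55.7 r 64.7 phi 59.4
dot 81 [220. 329.] 32.8 -56.7 r 65.5 phi -120.1
```

View pics/w7.png

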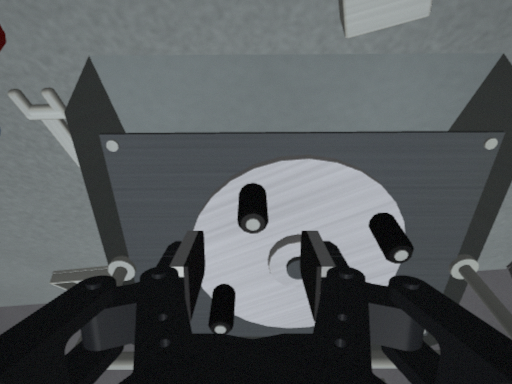

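>>> jog_arm([
  [0.045, [0.008, -0.002, -0.009], [0, 0, 0]],
  [0.045, [0.016, -0.004, -0.018], [0, 0, 0]],
  [0.045, [0.024, -0.006, -0.027], [0, 0, 0]],
  [0.045, [0.032, -0.007, -0.036], [0, 0, 0]],
  [0.045, [0.0375, -0.0085, -0.0455], [0, 0, 0]],
  [0.045, [0.0375, -0.0085, -0.0455], [0, 0, 0]],
  [0.01, [0.0375, -0.0085, -0.0455], [0, 0, 0]],
  [0.01, [0.0375, -0.0085, -0.0455], [0, 0, 0]],
], grip_force=40)

```text
time: 18.95
eef_pos: [603.8, -115.3, 111.6]
eef_rot: [-132.0, -0.2, 76.4]
wrist_force: [-9.1, -4.1, 6.6]
grip_width: 17.2
```

```bash
python3 d.py
python3 - <<'E'
from h import *
def arc(f0,f1,N=8):
    for f in np.linspace(f0,f1,N+1)[1:]: print(round(f,1),((tcp(f)-tcp(f0))/1000).round(4).tolist())
arc(-30.6,13.4);arc(13.4,25.4);arc(25.4,41.4)
E
```

```text
18.95 [ 603.8 -115.3  111.6] F [-9.1 -4.1  6.6] w 17.2 rot [-0.003  0.001  0.004]
grasp a,b,h -55.9 -32.7 28.3 phi -30.3 r 64.8 Ft/n -3.9 -6.1 9.6
-25.1 [-0.0012, 0.006, -0.0014]
-19.6 [-0.0019, 0.0121, -0.0025]
-14.1 [-0.0021, 0.0182, -0.0033]
-8.6 [-0.0017, 0.0244, -0.0039]
-3.1 [-0.0009, 0.0306, -0.0042]
2.4 [0.0006, 0.0367, -0.0042]
7.9 [0.0025, 0.0426, -0.004]
13.4 [0.0049, 0.0483, -0.0034]
14.9 [0.0007, 0.0015, 0.0002]
16.4 [0.0015, 0.003, 0.0004]
17.9 [0.0023, 0.0045, 0.0006]
19.4 [0.0032, 0.006, 0.0009]
20.9 [0.004, 0.0074, 0.0012]
22.4 [0.0049, 0.0088, 0.0015]
23.9 [0.0059, 0.0102, 0.0018]
25.4 [0.0068, 0.0115, 0.0021]
27.4 [0.0013, 0.0018, 0.0005]
29.4 [0.0027, 0.0035, 0.001]
31.4 [0.0042, 0.0052, 0.0015]
33.4 [0.0057, 0.0068, 0.0021]
35.4 [0.0072, 0.0083, 0.0027]
37.4 [0.0088, 0.0098, 0.0033]
39.4 [0.0104, 0.0113, 0.004]
41.4 [0.0121, 0.0127, 0.0047]
```

>>> jog_arm([
  [0.01, [-0.001, 0.006, -0.001], [0, 0, 0]],
  [0.01, [-0.002, 0.012, -0.002], [0, 0, 0]],
  [0.01, [-0.002, 0.018, -0.003], [0, 0, 0]],
  [0.01, [-0.0015, 0.0245, -0.0035], [0, 0, 0]],
  [0.01, [-0.001, 0.0305, -0.004], [0, 0, 0]],
  [0.01, [0.0005, 0.0365, -0.004], [0, 0, 0]],
  [0.01, [0.0025, 0.0425, -0.0035], [0, 0, 0]],
  [0.01, [0.005, 0.0485, -0.003], [0, 0, 0]],
])

```text
time: 19.75
eef_pos: [609.2, -66.2, 108.5]
eef_rot: [-132.0, -0.2, 76.4]
wrist_force: [-2.6, -1.9, 2.5]
grip_width: 16.5
```

```bash
python3 d.py
```

```text
19.75 [609.2 -66.2 108.5] F [-2.6 -1.9  2.5] w 16.5 rot [-0.003  0.001  0.004]
grasp a,b,h -62.8 16.3 28.4 phi 14.5 r 64.9 Ft/n -0.7 -2.4 3.1
```

>>> jog_arm([
  [0.01, [0.0005, 0.0015, 0], [0, 0, 0]],
  [0.01, [0.0015, 0.003, 0.0005], [0, 0, 0]],
  [0.01, [0.0025, 0.0045, 0.0005], [0, 0, 0]],
  [0.01, [0.003, 0.006, 0.001], [0, 0, 0]],
  [0.01, [0.004, 0.0075, 0.001], [0, 0, 0]],
  [0.01, [0.005, 0.009, 0.0015], [0, 0, 0]],
  [0.01, [0.006, 0.01, 0.002], [0, 0, 0]],
  [0.01, [0.007, 0.0115, 0.002], [0, 0, 0]],
])

```text
time: 20.55
eef_pos: [614.1, -57.9, 109.7]
eef_rot: [-131.9, 0.1, 76.0]
wrist_force: [-17.6, -9.1, 15.2]
grip_width: 16.7
```

```bash
python3 d.py
```

```text
20.55 [614.1 -57.9 109.7] F [-17.6  -9.1  15.2] w 16.7 rot [ 0.001 -0.002  0.01 ]
grasp a,b,h -59.7 25.4 28.2 phi 23.1 r 64.9 Ft/n -6.1 -12.9 20.4
```

>>> jog_arm([
  [0.01, [0.0005, 0.0005, 0], [0, 0, 0]],
  [0.01, [0.001, 0.001, 0.0005], [0, 0, 0]],
  [0.01, [0.001, 0.0015, 0.0005], [0, 0, 0]],
  [0.01, [0.0015, 0.002, 0.0005], [0, 0, 0]],
  [0.01, [0.002, 0.0025, 0.0005], [0, 0, 0]],
  [0.01, [0.002, 0.003, 0.0005], [0, 0, 0]],
  [0.01, [0.002, 0.003, 0.0005], [0, 0, 0]],
  [0.01, [0.002, 0.003, 0.0005], [0, 0, 0]],
])

```text
time: 21.35
eef_pos: [614.1, -57.9, 109.7]
eef_rot: [-131.8, 0.4, 75.7]
wrist_force: [-21.0, -14.2, 15.5]
grip_width: 16.7
```

```bash
python3 d.py;python3 look.py w8
```

```text
21.35 [614.1 -57.9 109.7] F [-21.  -14.2  15.5] w 16.7 rot [ 0.005 -0.005  0.016]
grasp a,b,h -59.7 25.5 28.2 phi 23.1 r 65.0 Ft/n -7.9 -18.7 21.7
dot 55 [221. 266.] -68.2 14.0 r 69.6 phi 11.6
dot 270 [250. 282.] -60.0 24.8 r 64.9 phi 22.5
```

View pics/w8.png

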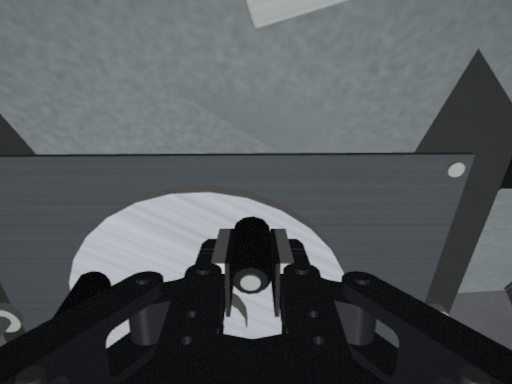

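The wheel is held: position stays fixed at φ≈23° while the push rises to about 20 N, so it's at the stop. Releasing and backing off.

>>> jog_arm([
  [0.02, [0, 0, 0], [0, 0, 0]],
  [0.026, [0, 0, 0], [0, 0, 0]],
  [0.035, [0, 0, 0], [0, 0, 0]],
  [0.045, [-0.001, -0.002, 0], [0, 0, 0]],
  [0.045, [-0.002, -0.004, 0], [0, 0, 0]],
  [0.045, [-0.003, -0.005, 0], [0, 0, 0]],
  [0.045, [-0.003, -0.005, 0], [0, 0, 0]],
  [0.045, [-0.003, -0.005, 0], [0, 0, 0]],
])

```text
time: 22.2
eef_pos: [615.0, -57.2, 110.8]
eef_rot: [-132.0, -0.2, 76.4]
wrist_force: [-0.1, -0.6, 0.1]
grip_width: 44.9
```

```bash
python3 d.py;python3 look.py w9
```

```text
22.2 [615.  -57.2 110.8] F [-0.1 -0.6  0.1] w 44.9 rot [-0.003  0.001  0.004]
grasp a,b,h -58.6 26.4 28.8 phi 24.2 r 64.2 Ft/n 0.1 -0.6 0.1
dot 269 [249. 280.] -59.9 24.8 r 64.9 phi 22.5
```

>>> jog_arm([
  [0.045, [-0.01, 0.002, 0.011], [0, 0, 0]],
  [0.045, [-0.02, 0.005, 0.022], [0, 0, 0]],
  [0.045, [-0.03, 0.007, 0.033], [0, 0, 0]],
  [0.045, [-0.04, 0.009, 0.045], [0, 0, 0]],
  [0.045, [-0.052, 0.012, 0.059], [0, 0, 0]],
  [0.045, [-0.065, 0.015, 0.074], [0, 0, 0]],
  [0.045, [-0.075, 0.018, 0.086], [0, 0, 0]],
  [0.045, [-0.078, 0.019, 0.09], [0, 0, 0]],
])

```text
time: 23.05
eef_pos: [536.7, -38.0, 202.1]
eef_rot: [-132.1, -0.2, 76.4]
wrist_force: [-0.0, 0.5, -0.6]
grip_width: 45.3
```

```bash
python3 d.py;python3 look.py w10; python3 -c "
from h import *
from cell import *
r=read_camera('scene');cv2.imwrite('pics/s10.png',r['color'][:,:,::-1])
print(sense()['wrist_force'])"
```

```text
23.05 [536.7 -38.  202.1] F [-0.   0.5 -0.6] w 45.3 rot [-0.003  0.003  0.003]
grasp a,b,h -86.9 26.9 147.2 phi 17.2 r 91.0 Ft/n -0.4 0.4 -0.5
dot 93 [250. 193.] -59.9 24.8 r 64.8 phi 22.4
dot 76 [144. 231.] -25.4 -60.5 r 65.6 phi -67.3
dot 58 [290. 277.] 25.1 59.6 r 64.7 phi 112.9
[-0.08521077  0.43746632  0.5783007 ]
```

View pics/w10.png

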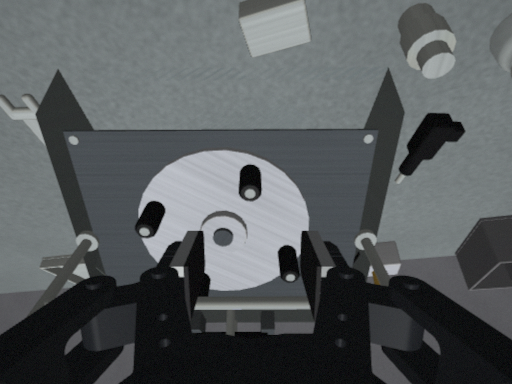

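View pics/s10.png

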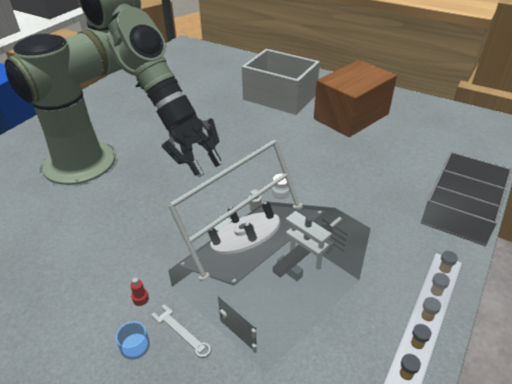

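```bash
python3 -c "
from cell import *
print(job_done())"
```

```text
the job is handed in; nothing more can be done
None
```

The handwheel is wound clockwise by about 362° and sits firm against its stop. It took four grip changes, the hand is off the wheel, and I handed the job in at about 23 s of the 72 s allowed.

- **Stop:** at the end the wheel held at the same angle while the push at the grip rose from about 14 N to about 20 N. Winding normally takes about 2 N.
- **After letting go:** the grips stayed put, reading 22.5° at release and 22.4° with the hand backed off. The hand is clear and the wrist force reads under 1 N.
- **Rails and bench:** the highest wrist force I read was about 30 N, at the stop. I saw no contact with the rails. In the last scene and wrist views everything else on the bench looks where it was, judged by eye rather than measured.
- **Disagreement:** after two of the mid-turn releases the wheel stood 3–4° further on than the arc I had commanded. I measured it again with the wrist camera before each new grip, so it did not affect the result.

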